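Dock the instrument tray on its pins and turn the catch over it

TASK

The steel instrument tray has been left short of its place, half on the sill of the white docking plate. Without picking it up, nudge it sideways with the fingertips until its two holes drop over the two locating pins and it lies flat on the plate; then push the catch round by its stud, as far as it goes, so that its arm points in over the tray's rim. Leave the other things on the counter alone.

Things in the scene. Friction and masses are not known exactly. Their poses are not given: they have to be found in the camera images.
- dock: fixed white docking plate, 200 (x) x 236 (y) x 16 mm, on the counter, turned up to 0.3 rad. Origin: centre of its underside; x away from the robot, y left, z up. Along its near edge an aluminium sill, 8 mm above the plate's top, from x = -100 to -64 mm, full width. The seated tray lies centred on the plate, same yaw, 4 mm clear of the sill.
- dock_centre (a point): centre of the docking plate's top face, 16 mm above the counter, same axes as the plate; a seated tray has its origin here
- pin_left (a point): foot (on the plate's top) of the left locating pin: steel, upright, 8 mm in diameter, 8 mm tall (as high as the sill) with a short taper at the tip; at x = 30, y = 70 mm of the plate
- pin_right (a point): foot of the right locating pin, alike, at x = 30, y = -70 mm of the plate
- tray: loose steel tray, 0.25-0.5 kg, 120 (x) x 180 (y) mm, floor 4 mm, rim 2 mm thick, 16 mm high over the underside, empty. Origin: centre of underside; axes as the plate's when seated. Starts level on sill and pin tips, underside 8 mm above the plate's top, 14-28 mm short (plate -x), up to 18 mm to a side, 0.1 rad askew. Slides when its rim is pushed, from inside or outside; drops 8 mm.
- hole_left (a point): centre, on the underside, of the tray's left hole, 12 mm in diameter, right through the floor; at x = 30, y = 70 mm of the tray
- hole_right (a point): centre, on the underside, of the right hole, alike, at x = 30, y = -70 mm of the tray
- catch (a joint): turn catch beyond the tray, rad: 0-0.15 at the start = open, arm along plate +y; 1.57 (stop) = shut, arm along plate -x over the rim. Turns anticlockwise from above, about 1 N at the stud, stays where left. Arm 44 mm long, 12 wide, 5 thick, underside 19.5 mm above the plate's top: clears the rim of a seated tray, not of one still up on the pins.
- catch_hinge (a point): on the axis of the catch, 19 mm above the plate's top, at x = 81, y = 0 mm of the plate (its post below is 14 mm in diameter)
- catch_stud (a point): centre of the top of the black stud that stands on the catch's arm, 36 mm from its axis: upright, 10 mm in diameter, 26 mm tall over the arm, top 50.5 mm above the plate's top. To shut the catch, push the stud round its axis with a fingertip.
- amber_bottle: bystander: amber bottle, 56 mm wide, 130 mm tall, beside the plate on its left; origin under its centre
- cup: bystander: white open cup, 70 mm wide, 70 mm tall, beside the plate on its right; origin under its centre
- jar: bystander: glass jar with metal lid, 48 mm wide, 50 mm tall, beyond the plate to the left; origin under its centre
- bur_block: bystander: round aluminium block, 52 mm wide, 22 mm tall, beyond the plate to the right; origin under its centre
- remote: bystander: black remote control, 45 x 150 x 18 mm, lying on the left between robot and plate; origin under its centre
Mind the look-alikes: they are no part of the job. What is meant by the tray is not blue, orange or red, and is the smaller of those in its own colour.

How it is judged (in metres and radians):
On the way, in this order (a step that is already met when the one before it is completed fails the run):
1. the tray has dropped over both pins and lies flat on the plate (z of tray in the frame of dock_centre below 0.002 m and angle between tray's own z axis and vertical below 0.025 rad and horizontal distance between hole_left and pin_left below 0.004 m and horizontal distance between hole_right and pin_right below 0.004 m), for 0.2 s.
2. the catch is turned in over the rim of the seated tray (all of step 1 and value of joint catch above 1.4 rad), for 0.2 s.
At the end, for the whole second after the job is handed in: the tray lies flat on the plate (underside within 2 mm of it, tilt below 0.025 rad), each hole within 4 mm of its pin's axis, at rest; the catch reads more than 1.4 rad (all of step 2 and linear speed of tray below 0.01 m/s); the robot touches nothing.
It fails at once if the tray is lifted (underside more than 14 mm above the plate's top, 6 mm over its starting height) or tipped by more than 0.25 rad (z of tray in the frame of dock_centre above 0.014 m or angle between tray's own z axis and vertical above 0.25 rad).
It fails at once if a bystander is moved by more than 15 mm or tipped (distance of any of amber_bottle, cup, jar, remote, bur_block from where it was at the start of the episode above 0.015 m or angle between any of amber_bottle, cup, jar, remote, bur_block's own z axis and vertical above 0.3 rad).
It also fails if it takes over 72 s, if anything falls off the work surface, if the arm or the gripper's body presses on something with over 40 N, if the wrist force passes 120 N, or if a joint passes its speed limit or range.

ROBOT

A 6-joint arm with a two-finger parallel gripper is mounted at the origin on the work surface. World frame = base frame: x ahead of the robot, y to its left, z up, the work surface at z = 0. Lengths are in mm, angles in rad, forces in N, time in s.
With the tool pointing down it reaches from about 275 to 750 mm from the base axis. Payload 10.2 kg.
Tool frame: the origin (TCP) lies on the centre line of the jaws, within the pads' length; the fingertips stand 17 mm ahead of it and the grasp point (between the pads) lies 2 mm behind it; z points along the fingers, y is the line along which they close (so a half turn about z gives the same grasp; the last joint's range is limited). The gripper opens to 85 mm and grips with 20 to 120 N. Pads are 22 mm wide; open, the fingers measure 114 mm over their backs; the gripper's body (76 mm by 85 mm) begins 54 mm behind the grasp point. The pads swing forward as they close: fully open they stand 13 mm farther back than shut.
Start: joints at [-1.395, 0.313, 1.498, -0, 1.331, -0.223], TCP at [203.852, -483.814, 248.294] pointing down, gripper open.
Joint ranges: [-2.94, 2.94], [-0.97, 2.17], [0.19, 2.56], [-1.23, 4.37], [0.02, 3.11], [-2.88, 2.88]. Speed limits (rad/s): [2.39, 2.39, 3.01, 3.14, 3.14, 3.14].

INTERFACE

Orientations are given as a unit quaternion [w, x, y, z].
In Python, from rig import ctrl gives the robot as it stands. The module is installed in compiled form; this text tells all that it offers.
- The arm moves only by the shell command python3 -m jog 'ROWS' [FORCE]. ROWS is JSON, a list of rows, each an object with "delta_pos": the shift along the world's x, y, z in mm, a list of three; "angular": the turn, a rotation vector about the world's x, y, z in rad, a list of three; "fingers": the opening, from 0 (shut) to 1 (fully open). In form: [{"delta_pos": [tx, ty, tz], "angular": [rx, ry, rz], "fingers": fingers}, ...]. A call has 1 to 10 rows; each row is the pose to reach, as a shift and turn from the pose commanded when the call began; what a row does not reach only later rows make up. A row lasts 1/8 s, in which the tool goes at most 62.5 mm and 10.7 degrees, less where a joint would pass 70% of its speed; a pose out of reach is approached as far as the arm can. A call with a gripper value outside its range is refused whole. The fingers move at their own pace and stop on an object; FORCE is the grip in N (left out, the last holds). Time passes only in rows, so rows that repeat a pose let the fingers close. It gives the time, the measured TCP pose, the force, the opening and the grip force at its end, in the units of the state.
- ctrl.sense(): the state, without advancing time (a new reading comes with each control period).
- ctrl.capture(name): name is "scene" or "top" or "wrist"; returns a dict with "pixels" (384x512x3 uint8, blue, green, red), "fx", "fy", "cx", "cy" (pixels), "R" (3x3) and "t" (3): a world point X has camera coordinates R X + t. Camera axes: x right, y down, z forward; pixel columns grow to the right and rows downward; lengths in mm; the calibration is good to about 2 mm. A picture is of the moment at which its call begins. There is no depth.
- ctrl.finish_job(): hands the job in; it is judged then, once.
The state is a dict: "time_s": time; "joints": joint angles; "dq": joint speeds; "tau": joint torques, N m; "eef_pos": TCP position; "ee_rot": TCP orientation; "force": force on the tool from outside, world axes, zero at the start; "wrist_torque": the same for the moment, N m; "grip_width": opening from 0.0 (shut) to 1.0 (fully open); "grip_force": force on a finger pad.
Only numpy, scipy, OpenCV 4.12 (cv2) and the standard library are available. Lean on these libraries where they do the work, as an engineer would, in place of code of your own. Each camera call takes 0.05 s, during which the arm holds its last target. There are 200 camera calls.

## Working session

There is one attempt and no reset: what is moved stays moved. The work goes in short steps, Python scripts to look and compute and a shell command to move; the robot and the scene stay as the last step left them, time stands still between calls to the robot, and variables do not carry over. Pictures are saved under pics/ and viewed, at most 10 in all, crops included, and the job is handed in when it is done.

```bash
mkdir -p pics
python3 - <<'E'
from rig import ctrl
import cv2,numpy as np
a=[]
for n in("top","scene"):
    c=ctrl.capture(n); cv2.imwrite(f"pics/{n}0.png",c["pixels"]); a.append(c)
    print(n,c["fx"],c["cx"],c["cy"],np.round(c["R"],4).tolist(),np.round(c["t"],1).tolist())
cv2.imwrite("pics/a.png",cv2.resize(a[0]["pixels"],(800,600),interpolation=2))
cv2.imwrite("pics/b.png",cv2.resize(a[1]["pixels"],(800,600),interpolation=2))
s=ctrl.sense();print(s["time_s"],s["eef_pos"],s["ee_rot"],s["force"])
E
```

```text
top 401.8101375115442 256.40651357671845 193.6682277400598 [[0.0199, -0.9996, 0.0219], [-0.9822, -0.0236, -0.1863], [0.1867, -0.0178, -0.9822]] [-22.8, 525.9, 1507.7]
scene 498.15253816774293 250.81114685165815 188.8807436685358 [[0.6249, 0.7807, 0.0001], [0.6231, -0.4986, -0.6026], [-0.4704, 0.3766, -0.7981]] [-333.3, -310.1, 1827.2]
0.1 [ 203.77349644 -483.61114988  247.78949825] [-5.74733395e-04  9.80191749e-01  1.98050004e-01 -1.95942418e-06] [ 0.26017453 -0.0719674  -0.09589543]
```

View pics/a.png

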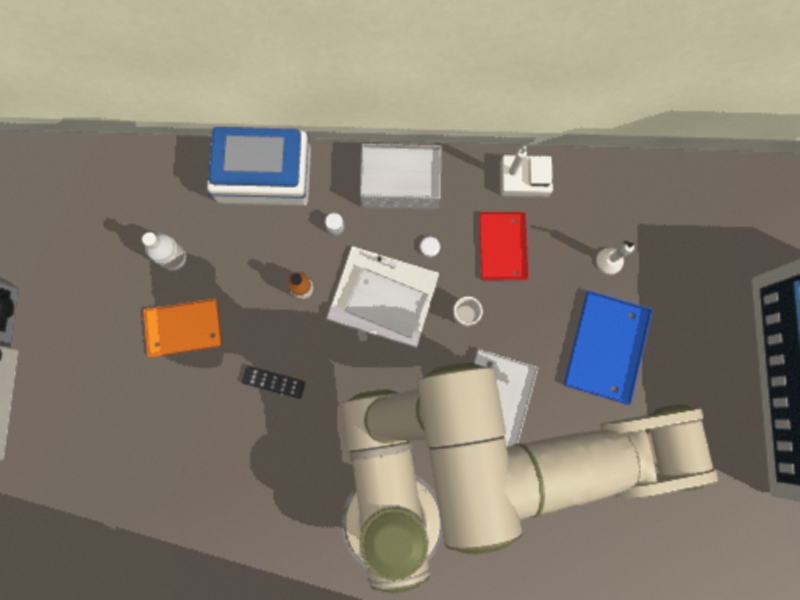

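View pics/b.png

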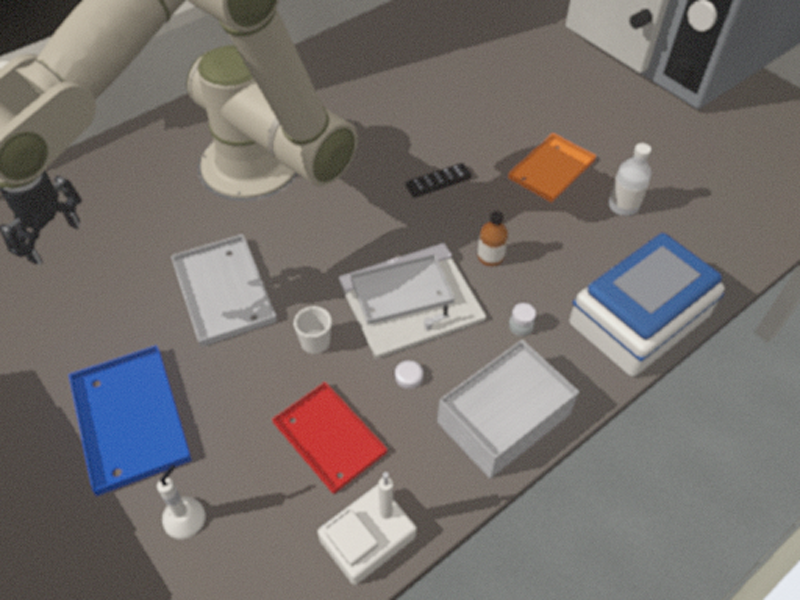

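The top view shows the white dock around (383,297), turned clockwise, with the steel tray on it. The catch is at (380,260) and the bystanders are around the dock. The larger steel tray, at (505,390), is the look-alike.

```bash
cat > h.py <<'E'
import numpy as np, cv2
from rig import ctrl
def ray(c,u,v):
    R=np.array(c["R"]);t=np.array(c["t"])
    d=R.T@np.array([(u-c["cx"])/c["fx"],(v-c["cy"])/c["fy"],1]);return -R.T@t,d
def onz(c,u,v,z):
    o,d=ray(c,u,v);return (o+d*(z-o[2])/d[2])
def proj(c,X):
    p=np.array(c["R"])@np.array(X,float)+c["t"];return np.array([c["fx"]*p[0]/p[2]+c["cx"],c["fy"]*p[1]/p[2]+c["cy"]])
E
python3 - <<'E'
from h import *
c=ctrl.capture("top")
for n,u,v,z in[("dFL",352,248,16),("dFR",438,270,16),("dNR",417,346,24),("dNL",328,320,24),("bottle",303,294,0),("cup",468,315,0),("jar",335,228,0),("bur",430,248,20),("remote",273,382,18)]:
    print(n,onz(c,u*.64,v*.64,z).round())
w=ctrl.capture("wrist");R=np.array(w["R"]);print(w["fx"],(-R.T@w["t"]).round(1),R.round(3).tolist())
E
```

```text
dFL [673. 116.  16.]
dFR [ 620. -106.   16.]
dNR [422. -55.  24.]
dNL [482. 169.  24.]
bottle [552. 238.   0.]
cup [ 508. -185.    0.]
jar [730. 163.   0.]
bur [677. -85.  20.]
remote [326. 298.  18.]
300.22459936155053 [ 267.7 -456.6  374.8] [[0.389, -0.921, -0.001], [-0.885, -0.374, 0.277], [-0.255, -0.107, -0.961]]
```

```bash
T='{"delta_pos":[346,515,-10],"angular":[0,0,-0.65],"fingers":1}'; python3 -m jog '[{"delta_pos":[346,515,-10],"angular":[0,0,-0.65],"fingers":0.8},{"delta_pos":[346,515,-10],"angular":[0,0,-0.65],"fingers":0.8},{"delta_pos":[346,515,-10],"angular":[0,0,-0.65],"fingers":0.8},{"delta_pos":[346,515,-10],"angular":[0,0,-0.65],"fingers":0.8},{"delta_pos":[346,515,-10],"angular":[0,0,-0.65],"fingers":0.8},{"delta_pos":[346,515,-10],"angular":[0,0,-0.65],"fingers":0.8},{"delta_pos":[346,515,-10],"angular":[0,0,-0.65],"fingers":0.8},{"delta_pos":[346,515,-10],"angular":[0,0,-0.65],"fingers":0.8},{"delta_pos":[346,515,-10],"angular":[0,0,-0.65],"fingers":0.8},{"delta_pos":[346,515,-10],"angular":[0,0,-0.65],"fingers":0.8}]'
python3 -m jog '[{"delta_pos":[0,0,0],"angular":[0,0,0],"fingers":0.8},{"delta_pos":[0,0,0],"angular":[0,0,0],"fingers":0.8},{"delta_pos":[0,0,0],"angular":[0,0,0],"fingers":0.8}]'
python3 - <<'E'
from h import *
import pickle
c=ctrl.capture("wrist");pickle.dump(c,open("w1.pkl","wb"))
cv2.imwrite("pics/c.png",cv2.resize(c["pixels"],(800,600),interpolation=2))
E
```

```text
time_s: 1.45
eef_pos: [547.0, 27.6, 238.4]
ee_rot: [0.0, 0.992, -0.125, 0.0]
force: [0.6, -0.8, 0.2]
grip_width: 0.797
grip_force: 0.0
time_s: 1.82
eef_pos: [545.8, 24.5, 238.6]
ee_rot: [0.0, 0.992, -0.126, 0.0]
force: [0.1, -0.2, 0.6]
grip_width: 0.8
grip_force: 0.0
```

View pics/c.png

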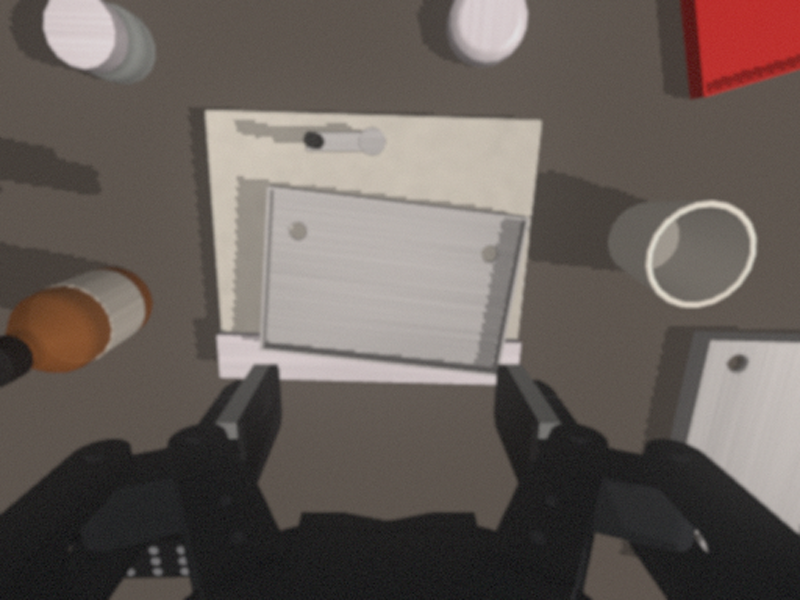

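The wrist view shows the dock's far corners at (206,110) and (541,121). The sill runs along y≈360, and the tray holes are at (297,231) and (490,254). The stud is at (313,140) and the hinge at (371,141). I'll take a second, shifted view and enlarge both.

```bash
python3 -m jog '[{"delta_pos":[-10,-70,-20],"angular":[0,0,0],"fingers":0.8},{"delta_pos":[-10,-70,-20],"angular":[0,0,0],"fingers":0.8},{"delta_pos":[-10,-70,-20],"angular":[0,0,0],"fingers":0.8},{"delta_pos":[-10,-70,-20],"angular":[0,0,0],"fingers":0.8}]'
python3 - <<'E'
from h import *
import pickle
d=ctrl.capture("wrist");pickle.dump(d,open("w2.pkl","wb"))
c=pickle.load(open("w1.pkl","rb"))
X=(115,60)
cv2.imwrite("pics/d1.png",cv2.resize(c["pixels"][60:260,115:365],(750,600),interpolation=2))
cv2.imwrite("pics/d2.png",cv2.resize(d["pixels"][50:250,30:290],(780,600),interpolation=2))
E
```

```text
time_s: 2.38
eef_pos: [536.4, -43.7, 218.9]
ee_rot: [-0.0, 0.992, -0.125, 0.0]
force: [0.3, 0.7, -0.0]
grip_width: 0.801
grip_force: 0.0
```

View pics/d1.png

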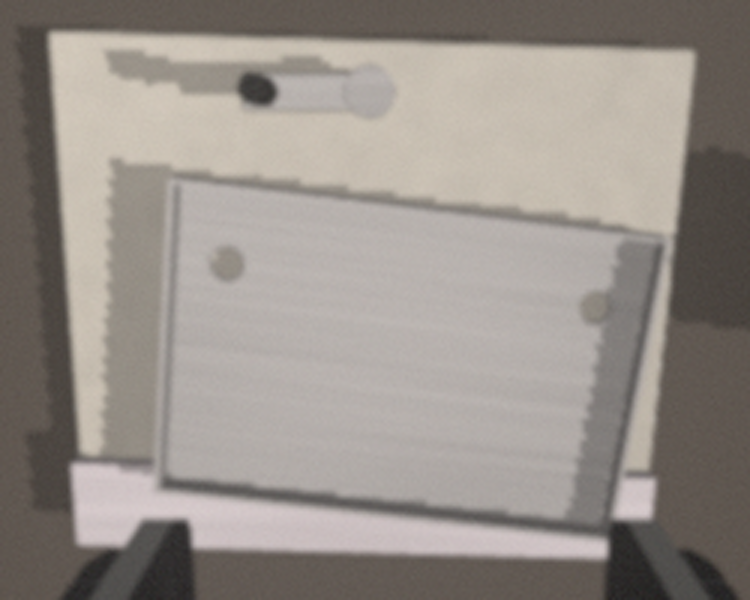

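View pics/d2.png

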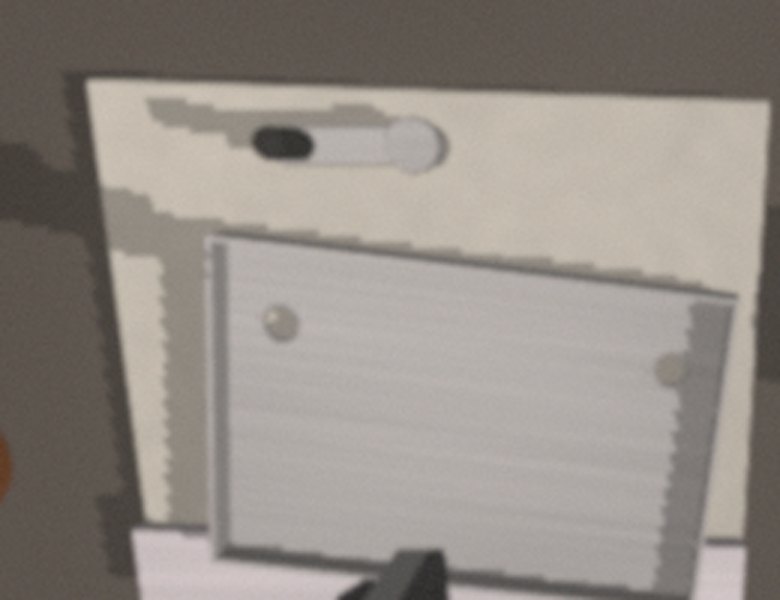

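The enlarged views show these crop pixels:

| Feature | View 1 | View 2 |
|---|---|---|
| Dock far-left corner | (50,32) | (87,79) |
| Dock far-right corner | (694,51) | (769,101) |
| Left hole | (227,263) | (281,323) |
| Right hole | (596,308) | (670,370) |
| Hinge | (369,91) | (413,145) |

The tray is short of its place, to the right, and askew clockwise.

```bash
cat > m.py <<'E'
from h import *
import pickle
c=pickle.load(open("w1.pkl","rb"));d=pickle.load(open("w2.pkl","rb"))
P={"dFL":((50,32),(87,79)),"dFR":((694,51),(769,101)),"sL":((72,462),(133,528)),"sR":((656,477),(744,545)),"hinge":((369,91),(413,145)),
"hL":((227,263),(281,323)),"hR":((596,308),(670,370)),"tFL":((170,177),(208,237)),"tFR":((664,237),(737,296)),"tNL":((157,488),(213,556))}
Z=dict(dFL=16,dFR=16,sL=24,sR=24,hinge=40.5,hL=28,hR=28,tFL=40,tFR=40,tNL=40)
f=lambda p,o:((p[0]+.5)/3-.5+o[0],(p[1]+.5)/3-.5+o[1])
W={}
for k,(a,b) in P.items():
    a=f(a,(115,60));b=f(b,(30,50))
    A=[];B=[]
    for cam,uv in((c,a),(d,b)):
        o,r=ray(cam,*uv);r/=np.linalg.norm(r);M=np.eye(3)-np.outer(r,r);A.append(M);B.append(M@o)
    X=np.linalg.solve(sum(A),sum(B))
    x1,x2=onz(c,*a,Z[k]),onz(d,*b,Z[k]);W[k]=(x1+x2)/2
    print(k,"tri",X.round(1),"v1",x1[:2].round(1),"v2",x2[:2].round(1))
def fit(L,keys):
    p=np.array([L[k] for k in keys],float);q=np.array([W[k][:2] for k in keys])
    pc,qc=p.mean(0),q.mean(0);H=(p-pc).T@(q-qc);th=np.arctan2(H[0,1]-H[1,0],H[0,0]+H[1,1])
    R=np.array([[np.cos(th),-np.sin(th)],[np.sin(th),np.cos(th)]]);t=qc-R@pc
    print(keys,"origin",t.round(1),"yaw",th.round(4),"res",(q-(p@R.T+t)).round(1).tolist());return t,th,R
D=fit(dict(dFL=(100,118),dFR=(100,-118),sL=(-64,118),sR=(-64,-118),hinge=(81,0)),["dFL","dFR","sL","sR","hinge"])
T=fit(dict(hL=(30,70),hR=(30,-70),tFL=(60,90),tFR=(60,-90),tNL=(-60,90)),["hL","hR","tFL","tFR","tNL"])
print("tray in dock",(D[2].T@(T[0]-D[0])).round(1),T[1]-D[1])
E
python3 m.py
```

```text
dFL tri [676.9 120.6  17.6] v1 [677.1 121.2] v2 [677.5 121.5]
dFR tri [ 612.5 -104.6   13.5] v1 [ 612.4 -103.8] v2 [ 612.4 -104.3]
sL tri [520.9 166.9  24.9] v1 [520.5 167.4] v2 [520.8 167.5]
sR tri [457.5 -59.2  28.4] v1 [455.2 -60.1] v2 [455.7 -59.2]
hinge tri [627.4  13.9  39.5] v1 [627.5  13.9] v2 [627.2  13.7]
hL tri [582.1  81.4  28.8] v1 [582.1  81.6] v2 [582.   81.8]
hR tri [531.7 -48.6  31.4] v1 [530.8 -49.1] v2 [531.1 -48.5]
tFL tri [616.6  89.   41. ] v1 [617.2  89.2] v2 [616.2  89.6]
tFR tri [551.8 -77.7  32.3] v1 [553.  -75.7] v2 [553.2 -77.3]
tNL tri [507.5 130.7  42.1] v1 [506.4 131.6] v2 [507.2 131.9]
['dFL', 'dFR', 'sL', 'sR', 'hinge'] origin [549.2  36.2] yaw -0.2802 res [[-0.7, -0.6], [-0.3, 0.7], [0.3, 0.1], [0.4, -0.2], [0.3, -0.0]]
['hL', 'hR', 'tFL', 'tFR', 'tNL'] origin [529.   27.4] yaw -0.37 res [[-0.2, -0.1], [-0.8, -0.1], [-0.8, -0.2], [0.7, 1.7], [1.2, -1.3]]
tray in dock [-17. -14.] -0.08981077531208359
```

```bash
python3 -m jog '[{"delta_pos":[19.6,67.5,-30],"angular":[0,0,-0.03],"fingers":0.6},{"delta_pos":[19.6,67.5,-80],"angular":[0,0,-0.03],"fingers":0.6},{"delta_pos":[19.6,67.5,-130],"angular":[0,0,-0.03],"fingers":0.6},{"delta_pos":[19.6,67.5,-160],"angular":[0,0,-0.03],"fingers":0.6},{"delta_pos":[19.6,67.5,-160],"angular":[0,0,-0.03],"fingers":0.6},{"delta_pos":[19.6,67.5,-160],"angular":[0,0,-0.03],"fingers":0.6}]'
python3 - <<'E'
from h import *
s=ctrl.sense();print(s["eef_pos"],s["ee_rot"],s["force"],s["wrist_torque"])
c=ctrl.capture("wrist")
cv2.imwrite("pics/e.png",cv2.resize(c["pixels"],(800,600),interpolation=2))
E
```

```text
time_s: 3.18
eef_pos: [556.7, 23.4, 60.0]
ee_rot: [0.0, 0.99, -0.14, 0.001]
force: [-0.5, -0.6, 0.3]
grip_width: 0.603
grip_force: 0.0
[556.65068909  23.42771712  59.99469522] [ 2.10942956e-05  9.90173304e-01 -1.39840165e-01  1.24767039e-03] [-0.48307831 -0.62860164  0.29180584] [-0.00792432 -0.02138843 -0.00664614]
```

View pics/e.png

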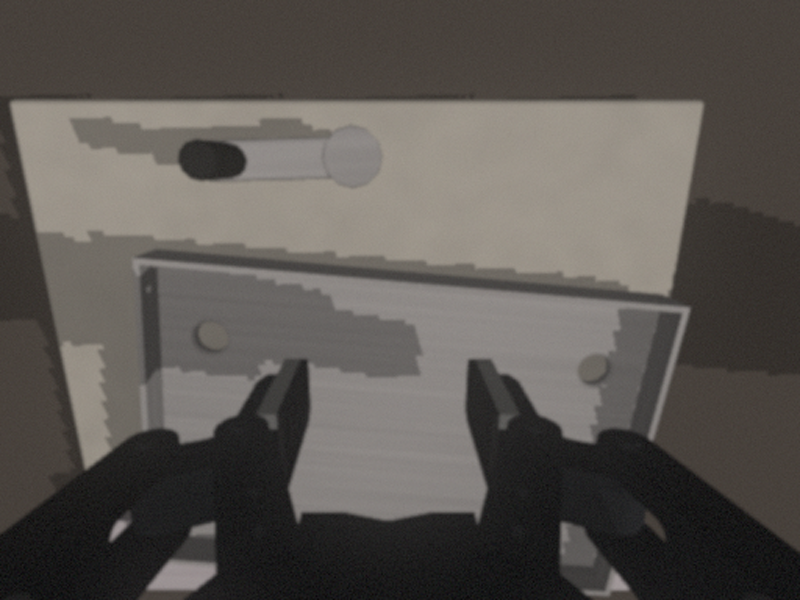

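The wrist view shows both fingers inside the tray, with the inner pad tips at about (305,360) and (470,360). The dock's far edge lies horizontal in the picture, so the tool is square to the dock. I'll work out the tip height from the pad spacing.

```bash
python3 - <<'E'
from h import *
c=ctrl.capture("wrist");s=ctrl.sense()
R=np.array(c["R"]);print((-R.T@c["t"]).round(1),s["eef_pos"].round(1))
th=-.28
for z in(54,50,46,42,38,34):
    a=onz(c,307/1.5625,361/1.5625,z);b=onz(c,469/1.5625,361/1.5625,z)
    m=(a+b)/2-s["eef_pos"];print(z,np.linalg.norm(a-b).round(1),"fwd",(m[0]*np.cos(th)+m[1]*np.sin(th)).round(1),"lat",(-m[0]*np.sin(th)+m[1]*np.cos(th)).round(1))
E
python3 -m jog '[{"delta_pos":[0,0,-3],"angular":[0,0,0],"fingers":0.6},{"delta_pos":[0,0,-5],"angular":[0,0,0],"fingers":0.6}]'
```

```text
[623.    3.7 187.3] [556.7  23.2  60.1]
54 49.9 fwd 10.1 lat -0.6
50 51.4 fwd 8.3 lat -0.6
46 52.9 fwd 6.6 lat -0.6
42 54.4 fwd 4.8 lat -0.6
38 55.9 fwd 3.0 lat -0.6
34 57.4 fwd 1.3 lat -0.6
time_s: 3.52
eef_pos: [555.9, 23.1, 53.7]
ee_rot: [0.0, 0.99, -0.14, 0.0]
force: [-1.2, -0.7, 0.5]
grip_width: 0.598
grip_force: 0.0
```

```bash
python3 -m jog '[{"delta_pos":[0,0,-3],"angular":[0,0,0],"fingers":0.6},{"delta_pos":[0,0,-6],"angular":[0,0,0],"fingers":0.6},{"delta_pos":[0,0,-8],"angular":[0,0,0],"fingers":0.6},{"delta_pos":[0,0,-8],"angular":[0,0,0],"fingers":0.6}]'
python3 -m jog '[{"delta_pos":[0,0,-1],"angular":[0,0,0],"fingers":0.6},{"delta_pos":[0,0,-2],"angular":[0,0,0],"fingers":0.6}]'
python3 -m jog '[{"delta_pos":[0,0,-1],"angular":[0,0,0],"fingers":0.6}]'
```

```text
time_s: 4.03
eef_pos: [555.7, 23.2, 45.2]
ee_rot: [-0.0, 0.99, -0.14, -0.0]
force: [-0.3, -0.8, -0.6]
grip_width: 0.597
grip_force: 0.0
time_s: 4.28
eef_pos: [555.8, 23.2, 43.4]
ee_rot: [0.0, 0.99, -0.14, 0.0]
force: [-0.0, -0.4, -0.1]
grip_width: 0.602
grip_force: 0.0
time_s: 4.4
eef_pos: [555.8, 23.2, 42.4]
ee_rot: [-0.0, 0.99, -0.14, 0.0]
force: [-0.2, -0.7, -0.3]
grip_width: 0.602
grip_force: 0.0
```

```bash
python3 -m jog '[{"delta_pos":[0,0,-2],"angular":[0,0,0],"fingers":0.6},{"delta_pos":[0,0,-2],"angular":[0,0,0],"fingers":0.6}]'
python3 -m jog '[{"delta_pos":[4.8,-1.4,0],"angular":[0,0,0],"fingers":0.6},{"delta_pos":[9.6,-2.8,0],"angular":[0,0,0],"fingers":0.6},{"delta_pos":[12.5,-3.6,0],"angular":[0,0,0],"fingers":0.6},{"delta_pos":[15.4,-4.4,0],"angular":[0,0,0],"fingers":0.6},{"delta_pos":[18.3,-5.3,0],"angular":[0,0,0],"fingers":0.6},{"delta_pos":[21.1,-6.1,0],"angular":[0,0,0],"fingers":0.6},{"delta_pos":[24,-6.9,0],"angular":[0,0,0],"fingers":0.6},{"delta_pos":[25.5,-7.3,0],"angular":[0,0,0],"fingers":0.6},{"delta_pos":[25.5,-7.3,0],"angular":[0,0,0],"fingers":0.6}]'
python3 - <<'E'
from h import *
c=ctrl.capture("wrist")
cv2.imwrite("pics/f.png",cv2.resize(c["pixels"],(800,600),interpolation=2))
E
```

```text
time_s: 4.65
eef_pos: [555.9, 23.2, 41.6]
ee_rot: [0.0, 0.99, -0.14, 0.0]
force: [-4.9, 0.7, 12.5]
grip_width: 0.596
grip_force: 6.5
time_s: 5.78
eef_pos: [580.6, 16.2, 41.4]
ee_rot: [-0.0, 0.99, -0.14, -0.001]
force: [-8.7, 2.4, 13.9]
grip_width: 0.6
grip_force: 7.3
```

View pics/f.png

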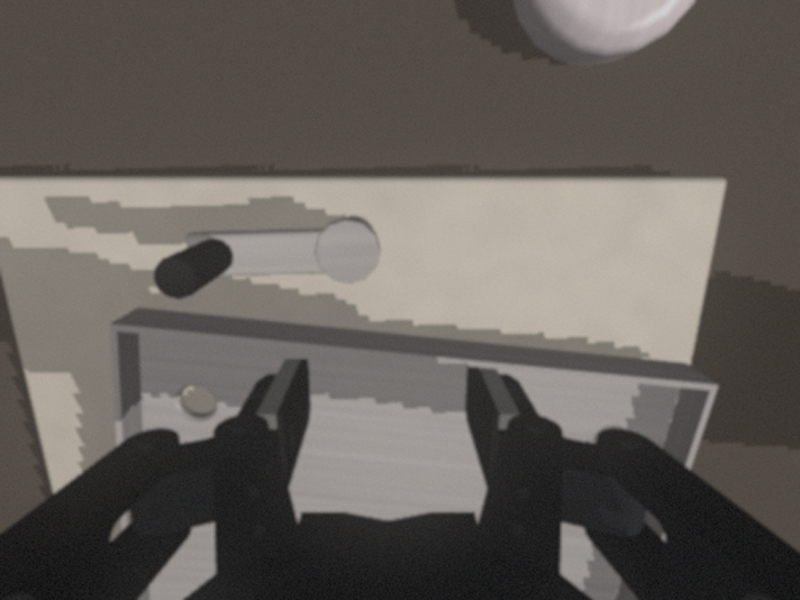

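The view shows the tray still skewed, with rim corners at (115,324) and (717,384) and the left hole at (199,401). The tips were lightly touching the floor (12 N), so I'll raise 2.5 mm and work out the tray pose.

```bash
cat > t.py <<'E'
from h import *
import sys
from scipy.optimize import least_squares
D=np.array([549.2,36.2]);DY=-.2802
def rot(t):return np.array([[np.cos(t),-np.sin(t)],[np.sin(t),np.cos(t)]])
def todock(p):return rot(DY).T@(np.array(p[:2])-D)
L=dict(hL=(30,70,28),hR=(30,-70,28),FL=(60,90,40),FR=(60,-90,40),NL=(-60,90,40),NR=(-60,-90,40),fL=(100,118,16),fR=(100,-118,16),hinge=(81,0,40.5))
def tray(c,obs,zo=0,s=1/1.5625):   # pixels in the 800x600 picture
    ks=list(obs);W={k:todock(onz(c,(obs[k][0]+.5)*s-.5,(obs[k][1]+.5)*s-.5,L[k][2]+(zo if k[0] in"hFN" and k!="hinge" else 0))) for k in ks}
    tk=[k for k in ks if k not in("fL","fR","hinge")]
    f=lambda p:np.concatenate([p[:2]+rot(p[2])@L[k][:2]-W[k] for k in tk])
    r=least_squares(f,[0,0,0]);print("tray x,y,yaw in dock",r.x.round(3),"res",r.fun.round(1))
    for k in ks:
        if k not in tk: print(k,(W[k]-L[k][:2]).round(1))
E
python3 - <<'E'
from t import *
c=ctrl.capture("wrist");print(todock(ctrl.sense()["eef_pos"]))
tray(c,dict(FL=(115,324),FR=(717,384),hL=(199,401),fR=(726,180),hinge=(348,250)))
E
python3 -m jog '[{"delta_pos":[0,0,2.5],"angular":[0,0,0],"fingers":0.6},{"delta_pos":[0,0,2.5],"angular":[0,0,0],"fingers":0.6}]'
```

```text
[ 35.66537434 -10.56901628]
tray x,y,yaw in dock [ -9.533 -14.666  -0.108] res [ 0.3  0.4 -0.  -0.3 -0.2 -0.1]
fR [-0.8  0.3]
hinge [ 0.4 -0.1]
time_s: 6.12
eef_pos: [581.1, 15.9, 42.8]
ee_rot: [-0.0, 0.99, -0.14, -0.0]
force: [-1.4, 0.8, 2.6]
grip_width: 0.6
grip_force: 1.0
```

```bash
python3 -m jog '[{"delta_pos":[-8,2,1.5],"angular":[0,0,0],"fingers":0.6},{"delta_pos":[-17.3,5,1.5],"angular":[0,0,0],"fingers":0.6},{"delta_pos":[-14,16.5,1.5],"angular":[0,0,0],"fingers":0.6},{"delta_pos":[-10.7,28,1.5],"angular":[0,0,0],"fingers":0.6},{"delta_pos":[-8.4,35.8,1.5],"angular":[0,0,0],"fingers":0.6},{"delta_pos":[-7.3,39.6,1.5],"angular":[0,0,0],"fingers":0.6},{"delta_pos":[-6.2,43.4,1.5],"angular":[0,0,0],"fingers":0.6},{"delta_pos":[-5.1,47.2,1.5],"angular":[0,0,0],"fingers":0.6},{"delta_pos":[-4,51.1,1.5],"angular":[0,0,0],"fingers":0.6},{"delta_pos":[-4,51.1,1.5],"angular":[0,0,0],"fingers":0.6}]'
python3 - <<'E'
from t import *
print(todock(ctrl.sense()["eef_pos"]))
c=ctrl.capture("wrist")
cv2.imwrite("pics/g.png",cv2.resize(c["pixels"],(800,600),interpolation=2))
E
```

```text
time_s: 7.38
eef_pos: [577.3, 67.1, 44.4]
ee_rot: [-0.0, 0.99, -0.14, -0.0]
force: [-0.1, 0.2, -0.1]
grip_width: 0.6
grip_force: 0.1
[18.40880566 37.46940531]
```

View pics/g.png

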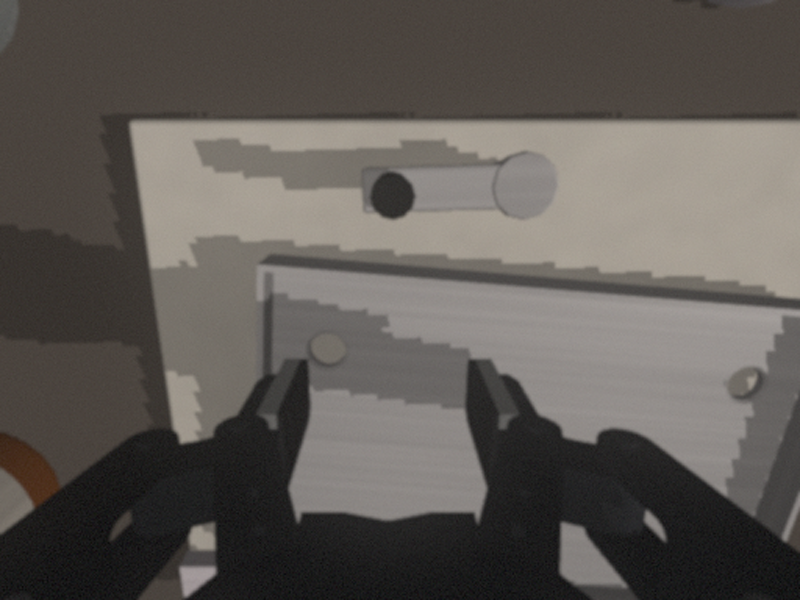

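The view shows the tray's far-left corner at (258,266) and the holes at (327,349) and (744,383). The left finger is near the left wall.

Run:
```python
from t import *
c=ctrl.capture("wrist")
tray(c,dict(FL=(258,266),hL=(327,349),hR=(744,383),fL=(130,121),hinge=(524,185)))
# hole finder trial: blur, dark ellipse near guess
g=cv2.GaussianBlur(c["pixels"],(3,3),0)
for u,v in((327,349),(744,383)):
    u=int(u/1.5625);v=int(v/1.5625)
    print(g[v-11:v+12:2,u-16:u+17:2].mean(2).astype(int))
    hsv=cv2.cvtColor(g,cv2.COLOR_BGR2HSV); print(hsv[v-11:v+12:2,u-16:u+17:2,1])
```

```text
tray x,y,yaw in dock [ -7.911 -10.532  -0.084] res [ 0.5  0.1 -0.5 -0.1  0.   0. ]
fL [-0.2 -0.9]
hinge [ 0.5 -0.2]
[[101 101 101 100  99  96  96  97  96  97  97  99  99 101 100 102 101]
 [102 102 101  99  94  95 100 104 104 104 101  98  98  99 100 101 101]
 [100 101  99  95  98 105 108 108 109 109 108 106 101  99 102 102 102]
 [ 99  98  92  95 105 108 109 109 109 108 108 109 106 102  99 101 101]
 [101  98  88  97 108 109 108 108 109 109 109 109 110 105  99  99 100]
 [103  96  85  97 107 108 108 108 108 109 109 109 109 107 102  99 101]
 [102  95  82  90 107 109 109 109 109 108 109 110 109 108 102 101 103]
 [101  96  83  82 101 108 110 109 109 108 108 108 108 105  99 100 102]
 [ 93  91  84  77  86 103 109 108 110 109 108 109 105  96  94 100 101]
 [ 60  61  77  81  76  86 100 107 108 107 107 102  93  89  95  99 100]
 [ 37  43  75  90  82  77  80  87  92  93  91  86  87  93  98  99 100]
 [ 34  39  73  95  93  88  82  80  79  79  84  89  94  97  99 100 100]]
[[17 15 12 12 13 13 15 15 15 18 15 13 10 12 15 15 12]
 [12 12 15 10 13 18 22 23 23 23 22 20 15 15 12 12 15]
 [12 12 13 16 20 23 27 
[... 1319 characters left out ...]
0 117 106 100  99 100  99  97  98  98  99  99  99]]
[[12 12 13 12 12 13 12 14 14 15 15 13 13 11 12 12 14]
 [14 13 14 13 13 15 17 18 21 22 23 19 15 11 13 14 12]
 [14 12 14 14 14 19 22 25 28 28 28 24 17 14 14 15 12]
 [14 12 12 14 18 24 25 27 25 26 26 27 21 16 14 12 15]
 [12 14 13 16 24 27 25 25 25 28 27 28 23 17 12 13 13]
 [14 15 14 21 27 25 23 25 27 27 26 27 19 14 12 13 13]
 [14 15 14 22 25 25 25 28 29 28 29 28 16 13 14 13 15]
 [14 14 15 24 25 25 25 27 25 26 25 20 13 12 11 11 13]
 [14 14 15 21 27 27 27 27 24 21 18 17  9 14 13 13 10]
 [14 12 13 16 21 25 23 25 20 20 13 12 14 13 10 12 10]
 [14 12 14 11 16 16 18 18 13 13 12 14 13 13 12 12 12]
 [14 14 14 13 13 11 12 12 13 12 15 10 13 13 15 15 13]]
```

```bash
cat >> t.py <<'E'
def look(guess,zo=0,show=True):
    c=ctrl.capture("wrist");g=cv2.GaussianBlur(c["pixels"],(3,3),0);m=(cv2.cvtColor(g,cv2.COLOR_BGR2HSV)[...,1]>=19).astype(np.uint8)
    n,_,st,ce=cv2.connectedComponentsWithStats(m);W={}
    for k in("hL","hR"):
        p=rot(DY)@(np.array(guess[:2])+rot(guess[2])@L[k][:2])+D;u=proj(c,[*p,26+zo])
        cand=[(np.hypot(*(ce[i]-u)),i) for i in range(1,n) if 60<st[i,4]<900 and max(st[i,2:4])<45]
        if not cand or min(cand)[0]>40: print(k,"not found",u.round());continue
        i=min(cand)[1];w=todock(onz(c,*ce[i],26+zo));W[k]=w
        print(k,"px",ce[i].round(1),"area",st[i,4],"err to pin",(w-L[k][:2]).round(1))
    if len(W)==2:
        d=W["hL"]-W["hR"];th=np.arctan2(-d[0],d[1]);o=(W["hL"]+W["hR"])/2-rot(th)@[30,0]
        print("span",np.hypot(*d).round(1),"TRAY",o.round(1),th.round(4))
    print("tcp",todock(ctrl.sense()["eef_pos"]).round(1),"F",ctrl.sense()["force"].round(1));return c
E
python3 - <<'E'
from t import *
look((-7.9,-10.5,-.084))
E
python3 -m jog '[{"delta_pos":[-0.6,-1.9,0],"angular":[0,0,0],"fingers":0.6},{"delta_pos":[11.9,-5.5,0],"angular":[0,0,0],"fingers":0.6},{"delta_pos":[12.5,-3.6,0],"angular":[0,0,0],"fingers":0.6},{"delta_pos":[13,-1.7,0],"angular":[0,0,0],"fingers":0.6},{"delta_pos":[13.6,0.2,0],"angular":[0,0,0],"fingers":0.6},{"delta_pos":[14.2,2.1,0],"angular":[0,0,0],"fingers":0.6},{"delta_pos":[14.7,4.1,0],"angular":[0,0,0],"fingers":0.6},{"delta_pos":[14.7,4.1,0],"angular":[0,0,0],"fingers":0.6}]'
python3 - <<'E'
from t import *
look((-8,-5,-.04))
E
```

```text
hL px [209.5 222.8] area 374 err to pin [ -2.2 -13.1]
hR px [474.6 244.2] area 278 err to pin [-14.4 -13.7]
span 141.1 TRAY [ -8.2 -10.8] -0.0867
tcp [18.6 37.3] F [ 0.6 -0.3  0.2]
time_s: 8.52
eef_pos: [591.9, 71.3, 44.3]
ee_rot: [-0.0, 0.99, -0.14, -0.0]
force: [-0.9, -0.5, -0.2]
grip_width: 0.6
grip_force: 0.5
hL px [211.  247.1] area 272 err to pin [-3.3 -5.2]
hR px [472.5 254.4] area 270 err to pin [-7.6 -5.5]
span 140.4 TRAY [-5.4 -4.5] -0.0303
tcp [31.4 45.5] F [-0.3 -0.5 -0.5]
```

```bash
python3 -m jog '[{"delta_pos":[-0.3,-1,0],"angular":[0,0,0],"fingers":0.6},{"delta_pos":[-8,1.2,0],"angular":[0,0,0],"fingers":0.6},{"delta_pos":[-7.4,3.2,0],"angular":[0,0,0],"fingers":0.6},{"delta_pos":[-6.9,5.2,0],"angular":[0,0,0],"fingers":0.6},{"delta_pos":[-6.5,6.5,0],"angular":[0,0,0],"fingers":0.6},{"delta_pos":[-6.3,7.2,0],"angular":[0,0,0],"fingers":0.6},{"delta_pos":[-6.3,7.2,0],"angular":[0,0,0],"fingers":0.6}]'
python3 - <<'E'
from t import *
look((-5,0,0))
E
```

```text
time_s: 9.45
eef_pos: [585.7, 78.4, 44.4]
ee_rot: [-0.0, 0.99, -0.14, 0.0]
force: [0.4, -0.8, -0.6]
grip_width: 0.6
grip_force: 0.0
hL px [219.6 225.9] area 108 err to pin [ 1.  -5.1]
hR px [479.8 235.5] area 264 err to pin [-4.5 -2.1]
span 137.1 TRAY [-1.7 -2.4] -0.0398
tcp [23.5 50.6] F [ 0.8 -0.1  0.5]
```

Run:
```python
from t import *
c=ctrl.capture("wrist");p=c["pixels"]
a=cv2.resize(p[150:260,150:270],(396,363),interpolation=2);b=cv2.resize(p[150:260,400:512],(370,363),interpolation=2)
cv2.imwrite("pics/i.png",np.hstack([a,b]))
```

```text
(no output)
```

View pics/i.png

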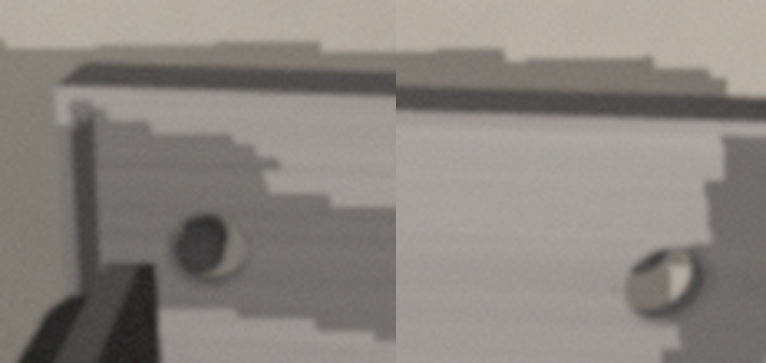

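The crop shows the left hole, centre (210,247), with the pin's dark tip partly inside it at upper left (201,241). In the right hole, centre (664,283), the pin just shows at upper left.

Run:
```python
from t import *
c=ctrl.capture("wrist")
W=[todock(onz(c,*p,27)) for p in((213.4,224.5),(480.8,235.6))]
d=W[0]-W[1];th=np.arctan2(-d[0],d[1]);print(np.hypot(*d),"tray",((W[0]+W[1])/2-rot(th)@[30,0]).round(1),th.round(4),[(w-q).round(1) for w,q in zip(W,([30,70],[30,-70]))])
for q in((30,70),(30,-70)):
    print("pin tip px",proj(c,[*(rot(DY)@q+D),24]).round(1))
print("seen pin L",todock(onz(c,210.6,222.6,24)))
```

```text
139.9489548133863 tray [-0.9 -0.7] -0.0447 [array([ 2.2, -2.1]), array([-4.1, -1.9])]
pin tip px [210.2 226.1]
pin tip px [474.6 226.1]
seen pin L [31.96957934 69.72527022]
```

```bash
python3 -m jog '[{"delta_pos":[-0.3,-1,0],"angular":[0,0,0],"fingers":0.6},{"delta_pos":[7.4,-3.2,0],"angular":[0,0,0],"fingers":0.6},{"delta_pos":[7.8,-1.7,0],"angular":[0,0,0],"fingers":0.6},{"delta_pos":[8.1,-0.8,0],"angular":[0,0,0],"fingers":0.6},{"delta_pos":[8.3,-0.1,0],"angular":[0,0,0],"fingers":0.6},{"delta_pos":[8.3,-0.1,0],"angular":[0,0,0],"fingers":0.6}]'
cat >> t.py <<'E'
def rimline(c,zt=40):
    # far outer rim edge: the top-edge bright line against the dark outer face, from columns; dock coords assuming height zt
    g=cv2.GaussianBlur(c["pixels"],(3,3),0).mean(2);P=[]
    for u in range(180,500,8):
        col=g[60:330,u];d=np.diff(col)
        v=None
        for i in range(3,len(col)-6):   # dark band (<85) then rise
            if col[i]<88 and col[i+5]>col[i]+25: 
                j=i+np.argmax(d[i:i+6]);v=60+j+.5;break
        if v: P.append(todock(onz(c,u,v,zt)))
    P=np.array(P)
    if len(P)<6: print("rim: few",len(P));return
    for _ in range(4):
        k=np.polyfit(P[:,1],P[:,0],1);r=P[:,0]-np.polyval(k,P[:,1]);P=P[abs(r)<=max(.8,1.5*np.median(abs(r)))]
    print("rim n",len(P),"yaw",(-k[0]).round(4),"x at y=0",k[1].round(1),"y range",P[:,1].min().round(),P[:,1].max().round())
E
python3 - <<'E'
from t import *
c=look((-1,1.5,-.02));rimline(c);cv2.imwrite("pics/j.png",cv2.resize(c["pixels"],(800,600),interpolation=2))
E
```

```text
time_s: 10.35
eef_pos: [593.9, 78.3, 44.4]
ee_rot: [0.0, 0.99, -0.14, 0.0]
force: [-0.3, -0.1, -0.4]
grip_width: 0.599
grip_force: 0.0
hL px [224.4 238.6] area 100 err to pin [ 1.6 -5.2]
hR px [480.8 248.7] area 259 err to pin [-4.3 -2.1]
span 137.0 TRAY [-1.3 -2.4] -0.0428
tcp [31.3 52.7] F [ 0.2  0.1 -0.5]
rim n 40 yaw -0.0005 x at y=0 100.0 y range -50.0 81.0
```

```bash
python3 -m jog '[{"delta_pos":[0,-0.3,10],"angular":[0,0,0],"fingers":0.6},{"delta_pos":[0,-0.3,20],"angular":[0,0,0],"fingers":0.6},{"delta_pos":[-8,-38,20],"angular":[0,0,0],"fingers":0.6},{"delta_pos":[-17.2,-76.9,20],"angular":[0,0,0],"fingers":0.6},{"delta_pos":[-17.2,-76.9,20],"angular":[0,0,0],"fingers":0.6}]'
python3 - <<'E'
from t import *
c=look((-1,-1,-.04));cv2.imwrite("pics/k.png",cv2.resize(c["pixels"],(800,600),interpolation=2))
E
```

```text
time_s: 11.02
eef_pos: [576.7, -0.8, 65.3]
ee_rot: [0.0, 0.99, -0.142, 0.0]
force: [0.4, 0.2, 0.8]
grip_width: 0.599
grip_force: 0.0
hL not found [ 88. 232.]
hR px [324.  237.2] area 63 err to pin [-2.1 -4.4]
tcp [ 36.6 -26.7] F [0.1 0.1 0.1]
```

View pics/k.png

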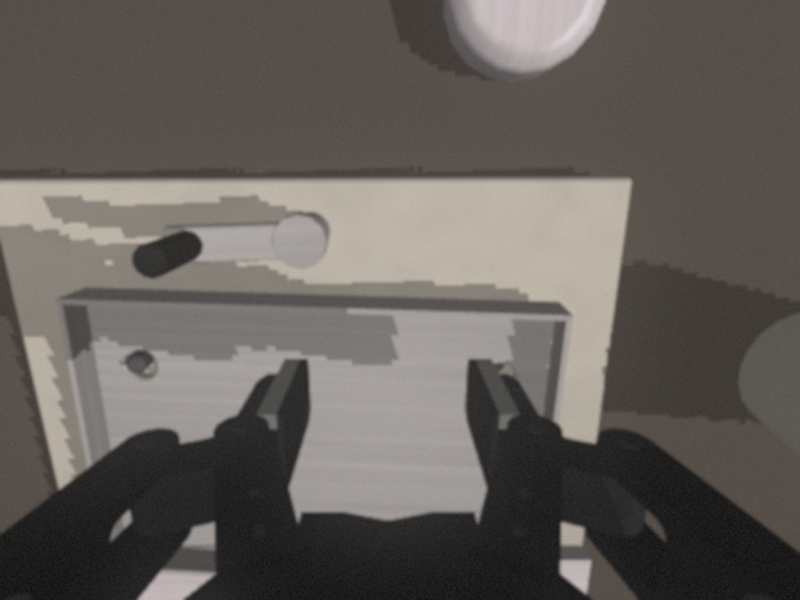

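The view shows the tray's far corners at (60,300) and (570,315) and the left hole at (141,364), with the pin nearly filling it. I'll compare the level hypothesis with left side dropped.

Run:
```python
from t import *
c=ctrl.capture("wrist")
g=lambda u,v,z:todock(onz(c,u/1.5625-.2,v/1.5625-.2,z)).round(1)
for zl in(40,36,32):
  for zr in(40,36,32):
    a=g(60,300,zl);b=g(570,315,zr);print(zl,zr,a,b,"len",np.hypot(*(a-b)).round(1),"yaw",np.arctan2(b[0]-a[0],a[1]-b[1]).round(3),"hL",g(141,364,zl-13))
```

```text
40 40 [60.8 83.8] [ 55.2 -89.5] len 173.4 yaw -0.032 hL [31.4 67.2]
40 36 [60.8 83.8] [ 53.8 -91.1] len 175.0 yaw -0.04 hL [31.4 67.2]
40 32 [60.8 83.8] [ 52.5 -92.7] len 176.7 yaw -0.047 hL [31.4 67.2]
36 40 [59.7 86.7] [ 55.2 -89.5] len 176.3 yaw -0.026 hL [29.6 69.5]
36 36 [59.7 86.7] [ 53.8 -91.1] len 177.9 yaw -0.033 hL [29.6 69.5]
36 32 [59.7 86.7] [ 52.5 -92.7] len 179.5 yaw -0.04 hL [29.6 69.5]
32 40 [58.5 89.6] [ 55.2 -89.5] len 179.1 yaw -0.018 hL [27.8 71.8]
32 36 [58.5 89.6] [ 53.8 -91.1] len 180.8 yaw -0.026 hL [27.8 71.8]
32 32 [58.5 89.6] [ 52.5 -92.7] len 182.4 yaw -0.033 hL [27.8 71.8]
```

```bash
python3 -m jog '[{"delta_pos":[0,0,-10],"angular":[0,0,0],"fingers":0.6},{"delta_pos":[0,0,-17],"angular":[0,0,0],"fingers":0.6},{"delta_pos":[0,0,-20.8],"angular":[0,0,0],"fingers":0.6},{"delta_pos":[0,0,-20.8],"angular":[0,0,0],"fingers":0.6},{"delta_pos":[4.8,-1.4,-20.8],"angular":[0,0,0],"fingers":0.6},{"delta_pos":[5.8,-1.7,-20.8],"angular":[0,0,0],"fingers":0.6},{"delta_pos":[6.7,-1.9,-20.8],"angular":[0,0,0],"fingers":0.6},{"delta_pos":[7.7,-2.2,-20.8],"angular":[0,0,0],"fingers":0.6},{"delta_pos":[7.7,-2.2,-20.8],"angular":[0,0,0],"fingers":0.6}]'
cat > q.py <<'E'
from t import *
# far-left/far-right rim corner line: row of dark->bright step in given columns (tray rim top edge)
c=ctrl.capture("wrist");g=cv2.GaussianBlur(c["pixels"],(3,3),0).mean(2)
for u in range(60,400,30):
    col=g[100:260,u];d=np.diff(col);i=int(np.argmin(d[80:]))+80 if 0 else None
    print(u,[ (int(100+j),int(d[j])) for j in np.argsort(-abs(d))[:5]])
print(todock(ctrl.sense()["eef_pos"]).round(1))
E
python3 q.py
```

```text
time_s: 12.25
eef_pos: [584.5, -1.0, 43.6]
ee_rot: [-0.0, 0.99, -0.14, 0.0]
force: [0.2, 0.3, 0.2]
grip_width: 0.602
grip_force: 0.0
60 [(130, 21), (131, 20), (129, 19), (149, -16), (132, 15)]
90 [(176, -23), (130, 22), (177, -20), (205, 20), (131, 19)]
120 [(130, 22), (131, 20), (168, 19), (129, 17), (167, 17)]
150 [(130, 22), (131, 20), (167, 19), (129, 17), (142, -16)]
180 [(130, 22), (131, 21), (129, 17), (161, 17), (132, 14)]
210 [(130, 21), (131, 20), (129, 17), (186, -16), (132, 15)]
240 [(130, 21), (131, 20), (129, 17), (203, -16), (214, -15)]
270 [(130, 22), (131, 20), (129, 18), (203, -17), (132, 15)]
300 [(232, -31), (233, -24), (228, 21), (130, 21), (131, 21)]
330 [(242, -26), (243, -25), (229, 22), (130, 22), (131, 21)]
360 [(218, -31), (219, -26), (230, 23), (130, 21), (131, 21)]
390 [(130, 22), (131, 20), (129, 18), (132, 15), (128, 11)]
[ 44.1 -25.9]
```

```bash
cat > q.py <<'E'
from t import *
c=ctrl.capture("wrist");g=cv2.GaussianBlur(c["pixels"],(5,5),0).mean(2);P=[]
for u in list(range(40,365,10)):
    d=np.diff(g[205:262,u]);j=int(np.argmax(d))
    if d[j]>8:P.append((u,205+j+.5))
P=np.array(P)
print([tuple(map(float,p)) for p in P])
print(todock(ctrl.sense()["eef_pos"]).round(1),ctrl.sense()["force"].round(1))
E
python3 q.py
python3 -m jog '[{"delta_pos":[1,-0.3,0],"angular":[0,0,0],"fingers":0.6},{"delta_pos":[1.9,-0.6,0],"angular":[0,0,0],"fingers":0.6},{"delta_pos":[1.9,-0.6,0],"angular":[0,0,0],"fingers":0.6}]'
python3 q.py
```

```text
[(40.0, 218.5), (50.0, 218.5), (60.0, 218.5), (70.0, 240.5), (80.0, 219.5), (90.0, 205.5), (100.0, 220.5), (110.0, 220.5), (120.0, 221.5), (130.0, 221.5), (140.0, 221.5), (150.0, 252.5), (160.0, 222.5), (170.0, 223.5), (180.0, 223.5), (190.0, 223.5), (200.0, 244.5), (210.0, 224.5), (220.0, 248.5), (230.0, 249.5), (240.0, 252.5), (250.0, 253.5), (260.0, 255.5), (270.0, 227.5), (280.0, 259.5), (290.0, 259.5), (300.0, 228.5), (310.0, 228.5), (320.0, 228.5), (330.0, 229.5), (340.0, 229.5), (350.0, 230.5), (360.0, 230.5)]
[ 44.1 -25.9] [-0.1 -0.4  0.2]
time_s: 12.72
eef_pos: [586.5, -1.6, 43.6]
ee_rot: [0.0, 0.99, -0.14, 0.0]
force: [0.8, -0.8, 0.6]
grip_width: 0.604
grip_force: 0.0
[(40.0, 220.5), (50.0, 240.5), (60.0, 241.5), (70.0, 240.5), (80.0, 221.5), (90.0, 239.5), (100.0, 205.5), (110.0, 220.5), (120.0, 246.5), (130.0, 244.5), (140.0, 220.5), (150.0, 221.5), (160.0, 220.5), (170.0, 220.5), (180.0, 220.5), (190.0, 220.5), (200.0, 239.5), (210.0, 220.5), (220.0, 242.5), (230.0, 245.5), (240.0, 245.5), (250.0, 248.5), (260.0, 249.5), (270.0, 251.5), (280.0, 251.5), (290.0, 220.5), (300.0, 220.5), (310.0, 220.5), (320.0, 220.5), (330.0, 220.5), (340.0, 220.5), (350.0, 220.5), (360.0, 220.5)]
[ 46.2 -26. ] [-0.5 -0.2  0.4]
```

The rim edge is now perfectly level and square in the picture, so the tray has probably dropped. I'll lift clear and check from above.

```bash
python3 - <<'E'
from t import *
c=ctrl.capture("wrist")
for z in(40,32):print(z,[todock(onz(c,u,220.8,z)).round(1) for u in(100,340)])
E
python3 -m jog '[{"delta_pos":[-4,1.2,0],"angular":[0,0,0],"fingers":0.6},{"delta_pos":[-4,1.2,30],"angular":[0,0,0],"fingers":0.6},{"delta_pos":[-24,20,70],"angular":[0,0,0],"fingers":0.6},{"delta_pos":[-44,40,110],"angular":[0,0,0],"fingers":0.4},{"delta_pos":[-44,40,130],"angular":[0,0,0],"fingers":0.2},{"delta_pos":[-44,40,130],"angular":[0,0,0],"fingers":0},{"delta_pos":[-44,40,130],"angular":[0,0,0],"fingers":0},{"delta_pos":[-44,40,130],"angular":[0,0,0],"fingers":0}]'
python3 - <<'E'
from t import *
c=look((0,0,0),-8)
p=c["pixels"];np.set_printoptions(linewidth=200)
for k in("hL","hR"):
    q=proj(c,[*(rot(DY)@L[k][:2]+D),20]);print(q.round(1));u,v=q.round().astype(int);print(p[v-10:v+11:1,u-10:u+11].mean(2).astype(int))
# stud/arm position
for n,X in(("stud top",(81,36,66.5)),("hinge",(81,0,40.5))):
    print(n,proj(c,[*(rot(DY)@X[:2]+D),X[2]]).round(1))
m=(p.max(2)<60).astype(np.uint8);n,_,st,ce=cv2.connectedComponentsWithStats(m)
print([(st[i].tolist(),ce[i].round().tolist()) for i in range(1,n) if st[i,4]>40])
E
```

```text
40 [array([62.6, 42.5]), array([ 62.6, -69.5])]
32 [array([59.3, 46.8]), array([ 59.3, -72.1])]
time_s: 13.82
eef_pos: [542.0, 38.3, 172.4]
ee_rot: [-0.0, 0.99, -0.14, -0.001]
force: [-0.2, 1.0, -0.3]
grip_width: 0.001
grip_force: 0.0
hL not found [172. 138.]
hR not found [323. 138.]
tcp [-7.4  0.1] F [-0.4  0.9 -0.4]
[171.5 138.2]
[[170 170 170 168 169 169 168 170 168 171 169 171 172 169 170 169 170 170 170 169 170]
 [168 169 169 170 167 168 171 168 167 169 166 171 168 168 169 169 170 169 168 169 168]
 [164 167 167 168 167 166 165 166 166 163 162 164 166 166 166 168 167 168 169 169 167]
 [168 169 168 167 164 164 162 158 159 158 156 155 156 165 165 167 167 169 166 167 169]
 [169 170 170 166 164 157 154 154 154 155 151 145 144 151 160 166 168 167 169 169 168]
 [172 169 166 164 155 146 142 141 141 139 134 129 124 135 148 159 166 168 167 169 170]
 [169 166 159 145 135 122 118 117 112 107 106  99 102 113 131 149 161 166 169 169 169]
 [166 163 151 131 112 103  97  91  86  84  81  84  83  96 116 135 151 161 167 167 167]
 [167 163 148 125 100  93  87  83  85  84  86  81  80  87 107 125 141 
[... 2333 characters left out ...]
28 120 109  99  99 102 107 110 117 118 118 119]
 [165 160 160 163 161 161 163 162 159 152 141 125 112 104 108 114 121 119 118 118 116]
 [163 162 163 160 161 160 157 157 155 149 144 129 120 115 121 127 130 125 118 120 118]
 [161 162 161 161 159 160 157 152 148 141 135 131 127 126 129 133 134 125 120 117 119]
 [161 160 158 164 160 159 156 157 150 147 146 142 146 143 131 126 126 122 118 118 119]
 [163 163 160 163 162 161 163 160 158 156 157 158 158 153 137 124 120 120 120 117 117]
 [163 165 164 164 163 162 162 163 163 163 162 159 162 156 138 126 121 119 117 119 120]]
stud top [197.7  74.9]
hinge [247.3  77.6]
[([193, 71, 14, 12, 103], [200.0, 77.0]), ([0, 228, 512, 156, 42628], [249.0, 334.0])]
```

The pins fill both holes and the rim stands at seated height, so the tray is down. Next is the catch. I'll turn the closed fingers 45° to the dock and push the stud along the chord from (81,36) to (45,0) in dock coordinates.

```bash
python3 -m jog '[{"delta_pos":[40,9,0],"angular":[0,0,0.17],"fingers":0},{"delta_pos":[80,18,0],"angular":[0,0,0.34],"fingers":0},{"delta_pos":[111.8,25.1,0],"angular":[0,0,0.51],"fingers":0},{"delta_pos":[111.8,25.1,0],"angular":[0,0,0.68],"fingers":0},{"delta_pos":[111.8,25.1,-30],"angular":[0,0,0.785],"fingers":0},{"delta_pos":[111.8,25.1,-50],"angular":[0,0,0.785],"fingers":0},{"delta_pos":[111.8,25.1,-50],"angular":[0,0,0.785],"fingers":0},{"delta_pos":[111.8,25.1,-50],"angular":[0,0,0.785],"fingers":0}]'
python3 - <<'E'
from t import *
s=ctrl.sense();print(todock(s["eef_pos"]).round(1),s["eef_pos"][2],2*np.arctan2(s["ee_rot"][2],s["ee_rot"][1])-DY)
E
```

```text
time_s: 14.88
eef_pos: [654.5, 63.4, 124.3]
ee_rot: [0.0, 0.968, 0.249, 0.0]
force: [-0.9, 0.3, -0.1]
grip_width: 0.005
grip_force: 0.0
[93.7 55.3] 124.34719921431481 0.7837756144781861
```

```bash
python3 -m jog '[{"delta_pos":[0,0,-30],"angular":[0,0,0],"fingers":0},{"delta_pos":[0,0,-50],"angular":[0,0,0],"fingers":0},{"delta_pos":[0,0,-59],"angular":[0,0,0],"fingers":0},{"delta_pos":[0,0,-59],"angular":[0,0,0],"fingers":0}]'
python3 -m jog '[{"delta_pos":[-5,-2.7,0],"angular":[0,0,0],"fingers":0},{"delta_pos":[-10,-5.5,0],"angular":[0,0,0],"fingers":0},{"delta_pos":[-15,-8.3,0],"angular":[0,0,0],"fingers":0},{"delta_pos":[-20,-11,0],"angular":[0,0,0],"fingers":0},{"delta_pos":[-25,-13.8,0],"angular":[0,0,0],"fingers":0},{"delta_pos":[-30,-16.6,0],"angular":[0,0,0],"fingers":0},{"delta_pos":[-35,-19.4,0],"angular":[0,0,0],"fingers":0},{"delta_pos":[-40,-22.1,0],"angular":[0,0,0],"fingers":0},{"delta_pos":[-44,-24.4,0],"angular":[0,0,0],"fingers":0},{"delta_pos":[-47,-26,0],"angular":[0,0,0],"fingers":0}]'
python3 -m jog '[{"delta_pos":[-1.5,-0.8,0],"angular":[0,0,0],"fingers":0},{"delta_pos":[-2.5,-1.4,0],"angular":[0,0,0],"fingers":0},{"delta_pos":[-2.5,-1.4,0],"angular":[0,0,0],"fingers":0}]'
```

```text
time_s: 15.38
eef_pos: [654.2, 63.5, 64.6]
ee_rot: [-0.0, 0.968, 0.249, -0.0]
force: [0.3, 0.5, 0.4]
grip_width: 0.007
grip_force: 0.0
time_s: 16.62
eef_pos: [607.2, 37.3, 64.7]
ee_rot: [0.0, 0.968, 0.249, 0.0]
force: [4.0, -0.6, 0.7]
grip_width: -0.001
grip_force: 1.6
time_s: 17.0
eef_pos: [605.0, 36.2, 64.8]
ee_rot: [0.0, 0.968, 0.249, 0.0]
force: [4.9, 0.2, 1.3]
grip_width: 0.001
grip_force: 2.1
```

```bash
python3 -m jog '[{"delta_pos":[-1,-0.6,0],"angular":[0,0,0],"fingers":0},{"delta_pos":[-2,-1.1,0],"angular":[0,0,0],"fingers":0},{"delta_pos":[-2,-1.1,0],"angular":[0,0,0],"fingers":0}]'
python3 - <<'E'
from t import *
c=ctrl.capture("wrist");p=c["pixels"]
print(todock(ctrl.sense()["eef_pos"]).round(1))
g=cv2.capture if 0 else None
t=ctrl.capture("top");cv2.imwrite("pics/top9.png",t["pixels"])
for ph in(0,.8,1.2,1.57):
    print(ph,"stud top in wrist",proj(c,[*(rot(DY)@[81-36*np.sin(ph),36*np.cos(ph)]+D),66.5]).round())
E
```

```text
time_s: 17.38
eef_pos: [604.6, 35.9, 65.0]
ee_rot: [0.0, 0.968, 0.249, 0.003]
force: [15.1, 5.9, -4.8]
grip_width: -0.001
grip_force: 7.6
[53.3 15. ]
0 stud top in wrist [259. 186.]
0.8 stud top in wrist [236. 241.]
1.2 stud top in wrist [243. 268.]
1.57 stud top in wrist [258. 289.]
```

The force rose to 15 N within 0.5 mm of the predicted end, so the catch is at its stop. I'll back off, rise and check.

```bash
python3 -m jog '[{"delta_pos":[8,4.4,0],"angular":[0,0,0],"fingers":0},{"delta_pos":[16,8.8,0],"angular":[0,0,0],"fingers":0},{"delta_pos":[16,8.8,40],"angular":[0,0,-0.17],"fingers":0},{"delta_pos":[0,8.8,90],"angular":[0,0,-0.34],"fingers":0},{"delta_pos":[-20,8.8,120],"angular":[0,0,-0.51],"fingers":0},{"delta_pos":[-40,8.8,120],"angular":[0,0,-0.68],"fingers":0},{"delta_pos":[-60,8.8,120],"angular":[0,0,-0.785],"fingers":0},{"delta_pos":[-60,8.8,120],"angular":[0,0,-0.785],"fingers":0},{"delta_pos":[-60,8.8,120],"angular":[0,0,-0.785],"fingers":0}]'
python3 - <<'E'
from t import *
np.set_printoptions(linewidth=200)
c=ctrl.capture("wrist");p=c["pixels"]
for ph in(1.2,1.4,1.5,1.57):print(ph,[proj(c,[*(rot(DY)@[81-36*np.sin(ph),36*np.cos(ph)]+D),z]).round(1) for z in (66.5,53)])
m=(p.max(2)<60).astype(np.uint8);n,_,st,ce=cv2.connectedComponentsWithStats(m)
print([(st[i].tolist(),ce[i].round(1).tolist()) for i in range(1,n) if st[i,4]>30])
for k in("hL","hR"):
    q=proj(c,[*(rot(DY)@L[k][:2]+D),20]);print(q.round(1));u,v=q.round().astype(int);print(p[v-9:v+10:2,u-10:u+11:2].mean(2).astype(int))
E
```

```text
time_s: 18.6
eef_pos: [543.2, 43.9, 184.6]
ee_rot: [0.0, 0.99, -0.139, -0.0]
force: [1.2, 0.4, -0.8]
grip_width: 0.002
grip_force: 0.0
1.2 [array([238.2, 120.9]), array([238.7, 119.9])]
1.4 [array([246.9, 123.4]), array([247. , 122.3])]
1.5 [array([251.4, 123.9]), array([251.2, 122.8])]
1.57 [array([254.5, 124.1]), array([254.2, 122.9])]
[([0, 228, 512, 156, 42548], [249.4, 334.4])]
[180.7 136.5]
[[174 172 171 173 172 175 176 172 173 175 173]
 [172 172 172 167 165 164 165 172 170 171 170]
 [173 173 166 150 145 146 140 158 170 174 172]
 [171 166 138 112  96  94  97 127 157 172 170]
 [169 146 102  85  88  91  85 107 142 172 173]
 [170 142 115  90  94  95  90 113 137 169 173]
 [173 168 144 111  97  95 111 132 141 169 174]
 [169 169 160 142 134 143 140 134 152 170 170]
 [173 173 171 161 143 145 145 157 169 173 172]
 [172 174 175 174 171 169 171 172 174 174 174]]
[326.2 136.8]
[[166 167 166 166 166 166 166 166 144 125 121]
 [170 171 171 168 165 161 150 154 157 128 124]
 [170 169 169 156 140 136 123 122 137 126 125]
 [166 163 155 112  74  78  88  97 110 119 119]
 [163 152 126  90  70  88  90  96 103 114 119]
 [165 162 149 117  76  88  92  92 106 117 120]
 [166 166 169 162 128 106  98 100 113 123 123]
 [168 166 164 162 156 138 118 115 122 124 123]
 [165 165 164 161 150 146 142 132 122 117 123]
 [167 168 166 167 167 164 166 142 124 121 121]]
```

Run:
```python
from t import *
c=ctrl.capture("wrist");g=cv2.GaussianBlur(c["pixels"],(3,3),0).max(2)
w=g[105:145,225:285];m=(w<w.min()+25).astype(np.uint8);n,_,st,ce=cv2.connectedComponentsWithStats(m)
print(w.min(),[(st[i].tolist(),(ce[i]+[225,105]).round(1).tolist()) for i in range(1,n)])
```

```text
61 [([25, 13, 10, 11, 88], [254.1, 123.0])]
```

The stud is at (254.1,123.0), which matches 1.57 rad. The tray is seated and the arm is clear.

```bash
python3 -c "
from rig import ctrl
print(ctrl.finish_job())"
```

```text
the job is handed in; nothing more can be done
None
```

The tray is seated flat over both pins and the catch is turned to its stop (about 1.57 rad from the stud's position in the wrist camera); I handed the job in at about 19 s, and it returned no verdict.

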